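# Slide a brass sheet off the feed slab and weigh it

### The job

Weigh the brass sheet: lift the round steel hold-down weight off it and stand it upright, wholly on the round green mat. Then slide the sheet along its lane until its end sticks out over the open end of the slab, far enough to grip but still lying flat; take it by that end and lay it gently and flat on the round scale pan, its middle over the middle of the pan. Do not drop the sheet, and leave the copper sheet and everything else alone.

Things in the scene. Friction and masses are not known exactly. Their poses are not given: they have to be found in the camera images.
- slab: Fixed dark steel slab, 148 (own x) by 280 mm (own y), working top 45 mm above the table; origin: centre of its underside. Three aluminium strips 8 mm wide, 8 mm above the top, run along own y at x = -70, 0, +70 mm: two lanes 62 mm wide, middles at x = -35 and +35 mm, open at the ends but for the red stop. Left or right of the robot, own y within 0.15 rad of world y.
- brass: Loose flat brass (yellow) sheet, 56 (own x) by 150 (own y) by 4 mm thick, 0.22 to 0.34 kg, lying along one of the two lanes with 3 mm play at each side; origin: centre of its underside. Too low between the strips to be gripped there: push its end, or drag it from on top. At least 38 mm of lane is free beyond each of its ends.
- copper: Loose copper (reddish) sheet of the same size in the other lane, to be left alone; origin at the centre of its underside.
- weight: Round steel hold-down weight, a plain upright cylinder 36 mm across and 60 mm high with a blue band near its foot, about 0.45 kg, standing on the brass sheet; origin at the centre of its underside.
- stop: Fixed red stop bar, 148 mm (along the slab's x) by 20 mm by 58 mm high, on the table against one end of the slab (13 mm above the working top): it closes that end of both lanes. The other end is the open one. Origin at the centre of its underside, 150 mm from the slab's middle.
- tray: Fixed low open aluminium filings tray, 130 by 110 mm, 14 mm high, on the table half under the open end of the slab; origin at the centre of its underside, 150 mm from the slab's middle.
- scale: Fixed bench scale: white housing 130 mm (own x) by 140 mm (own y), 40 mm high, carrying a round steel pan; origin at the centre of its underside. It stands on the other side of the robot's centre line from the slab.
- pan (a point): Centre of the top of the round scale pan: flat disc 76 mm across and 6 mm thick, its top 70 mm above the table and 30 mm above the housing; only a thin stem under it.
- mat: Fixed round green rubber mat, 90 mm across, 3 mm thick, flat on the table beyond the scale as seen from the robot; origin at the centre of its underside.
- jar: Loose bystander: jar with a blue cap, 54 mm across, 75 mm high; origin at the centre of its underside.
- bottle: Loose bystander: amber bottle, 52 mm across, 130 mm high; origin at the centre of its underside.
- bowl: Loose bystander: steel bowl, 110 mm across the rim, 50 mm high, near the robot; origin at the centre of its underside.
- hammer: Loose bystander: hammer 240 mm long, lying at the right side of the table; handle to own -x.
- driver: Loose bystander: screwdriver 170 mm long, lying near the robot; handle to own -x.
- cup: Loose bystander: blue ceramic cup, 70 mm across, 80 mm high; origin at the centre of its underside.
Things that resemble listed ones, but are neither listed nor needed, are in the scene too. Leave any red or white look-alike of the brass alone.

How it is judged:
On the way, in this order (a step that is already met when the one before it is completed fails the run):
1. the hold-down weight stands upright on the green mat (horizontal distance between weight and mat below 0.027 m and z of weight in the frame of mat below 0.008 m and angle between weight's own z axis and vertical below 0.05 rad and linear speed of weight below 0.01 m/s and contact force between the fingers and weight below 0.1 N), for 0.2 s.
2. the brass sheet lies flat on the slab with an end sticking out 25 to 70 mm over the slab's open end ((y of brass in the frame of slab above 0.09 m or y of brass in the frame of slab below -0.09 m) and y of brass in the frame of slab between -0.135 and 0.135 m and z of brass in the frame of slab between 0.042 and 0.049 m and contact force between brass and slab above 0.5 N and angle between brass's own z axis and vertical below 0.04 rad), for 0.2 s.
At the end, for the whole second after the job is handed in: The brass sheet lies flat (within 0.05 rad) and at rest on the scale pan, any way round, its middle within 20 mm of the pan's middle; the hold-down weight stands upright on the green mat, its axis within 27 mm of the mat's middle; the copper sheet lies within 15 mm of where it started (horizontal distance between brass and pan below 0.02 m and z of brass in the frame of pan between -0.003 and 0.004 m and angle between each of brass, weight's own z axis and vertical below 0.05 rad and linear speed of brass below 0.01 m/s and angular speed of brass below 0.1 rad/s and horizontal distance between weight and mat below 0.027 m and z of weight in the frame of mat below 0.008 m and distance of copper from where it was at the start of the episode below 0.015 m); the robot touches nothing.
It fails at once if the brass sheet falls off the slab or the pan (height (world z) of brass below 0.03 m).
It fails at once if the hold-down weight is knocked over (angle between weight's own z axis and vertical above 0.6 rad).
It fails at once if the sheet is dropped or pressed hard onto the pan (over 25 N) (contact force between brass and scale above 25 N).
It fails at once if the copper sheet is moved more than 15 mm (distance of copper from where it was at the start of the episode above 0.015 m).
It fails at once if a bystander is moved more than 30 mm (distance of any of jar, bottle, bowl, hammer, driver, cup from where it was at the start of the episode above 0.03 m).
It also fails if it takes over 67 s, if anything falls off the work surface, if the arm or the gripper's body presses on something with over 40 N, if the wrist force passes 120 N, or if a joint passes its speed limit or range.

### The arm

A 7-joint arm with a two-finger parallel gripper is mounted at the origin on the work surface. World frame = base frame: x ahead of the robot, y to its left, z up, the work surface at z = 0. Lengths are in m, angles in rad, forces in N, time in s.
With the tool pointing down it reaches from about 0.425 to 0.875 m from the base axis. Payload 4.7 kg.
Tool frame: the origin (TCP) lies at the centre of the arm's flange, where the gripper is bolted on; the fingertips stand 173 mm ahead of it and the grasp point (between the pads) lies 155 mm ahead of it; z points along the fingers, y is the line along which they close (so a half turn about z gives the same grasp; the last joint's range is limited). The gripper opens to 85 mm and grips with 20 to 120 N. Pads are 22 mm wide; open, the fingers measure 114 mm over their backs; the gripper's body (76 mm by 85 mm) begins 54 mm behind the grasp point. The pads swing forward as they close: fully open they stand 13 mm farther back than shut.
Start: joints at [-1.319, 0.321, -0.07, 1.45, 0.023, 1.371, -0.057], TCP at [0.153, 0.632, 0.405] pointing down, gripper open.
Joint ranges: [-2.86, 2.86], [-0.3, 2.09], [-1.38, 1.24], [0.06, 2.45], [-1.56, 4.7], [0.09, 2.05], [-2.69, 2.69]. Speed limits (rad/s): [2.57, 2.57, 3.14, 3.14, 3.14, 3.14, 3.14].

### API

Orientations are given as a unit quaternion [x, y, z, w].
In Python, from workcell import robot, capture gives the robot as it stands. The module is installed in compiled form; this text tells all that it offers.
- The arm moves only by the shell command python3 -m creep 'ROWS' [FORCE]. ROWS is JSON, one flat list of numbers, 7 for each row, row after row: the turn, a rotation vector about the world's x, y, z in rad, then the shift along the world's x, y, z in mm, then the finger opening in mm, from 0 to 85.4. A call has exactly 5 rows; each row shifts and turns the commanded pose from where the row before left it; what a row does not reach is not made up. A row lasts 1/8 s, in which the tool goes at most 62.5 mm and 10.7 degrees, less where a joint would pass 70% of its speed; a pose out of reach is approached as far as the arm can. A call with a gripper value outside its range is refused whole. The fingers move at their own pace and stop on an object; FORCE is the grip in N (left out, the last holds). Time passes only in rows, so rows that do not move let the fingers close, or fill a call up. It gives the time, the measured TCP pose, the force, the opening and the grip force at its end, in the units of the state.
- robot.read_state(): the state, without advancing time (a new reading comes with each control period).
- capture(name): name is "scene" or "side" or "wrist"; returns a dict with "img" (400x640x3 uint8, blue, green, red), "camera_matrix" (3x3 intrinsics, pixels), "k1" (the pictures are not rectified: a ray, as slopes to the right and down, at radius r is drawn at 1 + k1 r^2 times it, then the intrinsics apply), "T" (4x4, takes a point from camera to world coordinates); the wrist camera has in their place "mount" (4x4, takes a point from camera to tool coordinates, whose origin is the TCP and whose axes are the flange's). Camera axes: x right, y up, looking along -z (the intrinsics and any distortion apply to the point x, -y, -z); pixel columns grow to the right and rows downward; lengths in m; the calibration is good to about 2 mm. A picture is of the moment at which its call begins: read the wrist's pose just before it. There is no depth.
- robot.hand_in(): hands the job in; it is judged then, once.
The state is a dict: "t": time; "qpos": joint angles; "qvel": joint speeds; "joint_torque": joint torques, N m; "ee_pos": TCP position; "tcp_rot": TCP orientation; "contact_force": force on the tool from outside, world axes, zero at the start; "torque": the same for the moment, N m; "width": finger opening in m; "gripper_force": force on a finger pad.
Only numpy, scipy, OpenCV 4.12 (cv2) and the standard library are available. Lean on these libraries where they do the work, as an engineer would, in place of code of your own. Each camera call takes 0.05 s, during which the arm holds its last target. There are 200 camera calls.

## Working session

There is one attempt and no reset: what is moved stays moved. The work goes in short steps, Python scripts to look and compute and a shell command to move; the robot and the scene stay as the last step left them, time stands still between calls to the robot, and variables do not carry over. Pictures are saved under pics/ and viewed, at most 10 in all, crops included, and the job is handed in when it is done.

```bash
mkdir -p pics; cat > h.py <<'E'
import numpy as np, cv2
from workcell import robot, capture
from scipy.spatial.transform import Rotation as R
def cam(name):
    s=robot.read_state(); c=capture(name)
    if 'mount' in c:
        T=np.eye(4);T[:3,:3]=R.from_quat(s['tcp_rot']).as_matrix();T[:3,3]=s['ee_pos'];c['T']=T@c['mount']
    return c
def ray(c,uv):
    d=cv2.undistortPoints(np.array([[uv]],float),c['camera_matrix'],np.array([c['k1'],0,0,0.]))[0,0]
    v=c['T'][:3,:3]@np.array([d[0],-d[1],-1]); return c['T'][:3,3],v
def onz(c,uv,z):
    o,v=ray(c,uv); return o+v*(z-o[2])/v[2]
def proj(c,p):
    q=np.linalg.inv(c['T'])@np.append(p,1); x,y=q[0]/-q[2],-q[1]/-q[2]; k=1+c['k1']*(x*x+y*y)
    K=c['camera_matrix']; return K[0,0]*x*k+K[0,2],K[1,1]*y*k+K[1,2]
E
python3 - <<'E'
from h import *
ims=[]
for n in ['scene','side']:
    c=cam(n); np.save(f'{n}.npy',c,allow_pickle=True); cv2.imwrite(f'pics/{n}.png',c['img']); print(n,c['T'].round(3).tolist(),c['k1'])
c=cam('wrist');cv2.imwrite('pics/w.png',c['img']);np.save('wrist.npy',c,allow_pickle=True);print(c['T'].round(3).tolist(),c['mount'].round(3).tolist())
print(robot.read_state())
E
```

```text
scene [[-0.656, -0.484, 0.579, 1.303], [0.754, -0.436, 0.491, 0.683], [0.015, 0.759, 0.651, 0.948], [0.0, 0.0, 0.0, 1.0]] 0.032559857145622324
side [[0.84, 0.376, -0.391, 0.047], [-0.543, 0.559, -0.627, -0.74], [-0.017, 0.739, 0.674, 0.875], [0.0, 0.0, 0.0, 1.0]] -0.09851155765807822
[[0.234, -0.939, -0.252, 0.091], [0.972, 0.226, 0.062, 0.646], [-0.001, -0.259, 0.966, 0.373], [0.0, 0.0, 0.0, 1.0]] [[0.001, 0.966, 0.259, 0.064], [1.0, -0.001, -0.001, -0.001], [-0.001, 0.259, -0.966, 0.031], [0.0, 0.0, 0.0, 1.0]]
{'t': 0.15, 'qpos': array([-1.31891828,  0.32168736, -0.07010946,  1.45136524,  0.02264176,
        1.37078201, -0.05691079]), 'qvel': array([ 0.00076547, -0.00079904, -0.00088626, -0.00276222, -0.00060042,
       -0.00082673, -0.00081496]), 'joint_torque': array([-8.24390600e-05, -4.94096875e+01, -3.82884918e-01, -3.14687598e+01,
        1.30252357e-02,  8.26868549e-03,  4.50834386e-05]), 'ee_pos': array([0.15309508, 0.63157472, 0.4038671 ]), 'tcp_rot': array([ 1.18586925e-01,  9.92943408e-01, -7.27041021e-04, -2.82134164e-05]), 'contact_force': array([-0.19330293,  0.39275686,  0.03712469]), 'torque': array([-0.02746333,  0.02066964, -0.01529685]), 'gripper_force': 0.0, 'width': 0.08521598487954057}
```

View pics/scene.png

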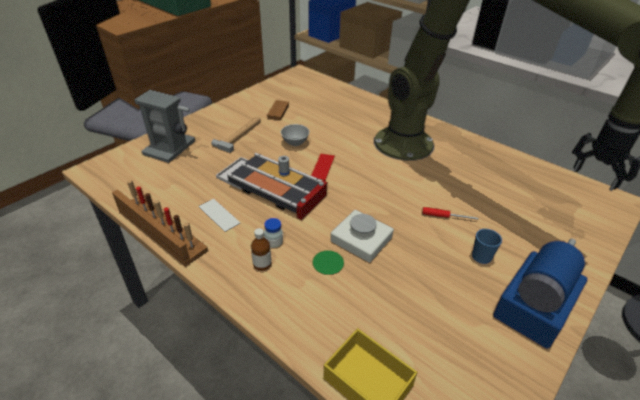

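View pics/side.png

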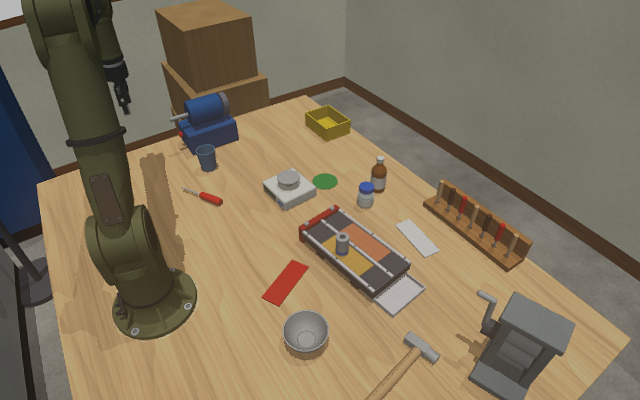

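The scene view shows the slab with its red stop at (312,196) and open end at (230,172). The weight is on the yellow sheet at (284,166), the scale pan at (363,225) and the mat at (328,262). In the side view the weight is at (342,243), brass at (345,262), copper at (362,240), pan at (288,180) and mat at (325,181). Brass candidates in the side view are yellow (345,262), the red loose plate (285,282) and the white plate (417,238). Only the yellow one lies in a lane under the weight. An enlarged crop will confirm that.

```bash
python3 - <<'E'
from h import *
c=np.load('side.npy',allow_pickle=True).item()
cr=c['img'][165:325,255:435]
cv2.imwrite('pics/crop1.png',cv2.resize(cr,None,fx=3.5,fy=3.5,interpolation=cv2.INTER_CUBIC))
s=np.load('scene.npy',allow_pickle=True).item()
def masks(c):
    h=cv2.cvtColor(c['img'],cv2.COLOR_BGR2HSV)
    return {'green':cv2.inRange(h,(50,100,40),(75,255,255)),'red':cv2.inRange(h,(0,170,60),(5,255,255))|cv2.inRange(h,(174,170,60),(180,255,255)),'yel':cv2.inRange(h,(17,120,60),(24,255,255)),'cu':cv2.inRange(h,(7,125,60),(14,255,255))}
for n,c in (('side',c),('scene',s)):
    for k,m in masks(c).items():
        N,l,st,ce=cv2.connectedComponentsWithStats(m)
        for i in range(1,N):
            if st[i,4]>60 : print(n,k,st[i],ce[i].round(1),onz(c,ce[i],{'green':.003,'red':.05,'yel':.049,'cu':.049}[k]).round(4))
E
```

```text
side green [313 174  24  15 289] [324.6 180.9] [0.652 0.17  0.003]
side red [200 192  21  12 117] [209.6 197.1] [0.269  0.2592 0.05  ]
side red [459 196   8  17  62] [462.7 203.8] [ 0.9132 -0.2134  0.05  ]
side red [308 205  31  22 130] [321.4 215.7] [ 0.519  -0.0122  0.05  ]
side red [495 223  10  18  78] [499.9 231.4] [ 0.9128 -0.3576  0.05  ]
side red [262 260  46  46 877] [284.5 282.4] [ 0.3043 -0.1662  0.05  ]
side yel [ 155    0  109  117 5597] [209.4  48.8] [0.7509 1.5074 0.049 ]
side yel [305 105  46  37 953] [327.2 123.2] [0.8352 0.4247 0.049 ]
side yel [322 235  51  41 634] [349.5 257.4] [ 0.4924 -0.19    0.049 ]
side cu [  0  16  25  14 194] [11.5 21.9] [-0.3206  3.3124  0.049 ]
side cu [125 128  54  24 287] [152.4 139.2] [0.2082 0.7213 0.049 ]
side cu [ 54 162  25  14 157] [ 65.6 168.7] [-0.1241  0.7214  0.049 ]
side cu [372 164  14  14 140] [378.8 170.5] [0.8052 0.0658 0.049 ]
side cu [342 223  49  38 714] [366.3 242.2] [ 0.5644 -0.1715  0.049 ]
scene green [147   0  62  15 403] [178.7   4.6] [-0.37   -1.9476  0.003 ]
scene green [313 251  30  23 558] [327.8 262.1] [0.65
[... 1172 characters left out ...]
33  51  16  12  66] [140.2  56.4] [ 0.2937 -1.3181  0.049 ]
scene cu [218  59  24  23 119] [229.7  70.4] [ 0.1001 -0.8912  0.049 ]
scene cu [112  62  18  30 154] [120.4  75.6] [ 0.4675 -1.1988  0.049 ]
scene cu [172  64  68  38 561] [203.2  83. ] [ 0.2617 -0.8778  0.049 ]
scene cu [229  68  37  21 179] [244.6  77.1] [ 0.0994 -0.7894  0.049 ]
scene cu [156  75  19  12  62] [165.8  81.1] [ 0.3625 -1.0098  0.049 ]
scene cu [268 102  20  17 109] [278.1 109.6] [ 0.2037 -0.4724  0.049 ]
scene cu [246 172  44  24 444] [267.7 183.2] [ 0.5616 -0.1623  0.049 ]
scene cu [ 116  186   89   79 1008] [159.6 226.5] [ 0.9057 -0.2484  0.049 ]
scene cu [252 238  17  18 203] [259.8 246.1] [0.7684 0.0209 0.049 ]
```

View pics/crop1.png

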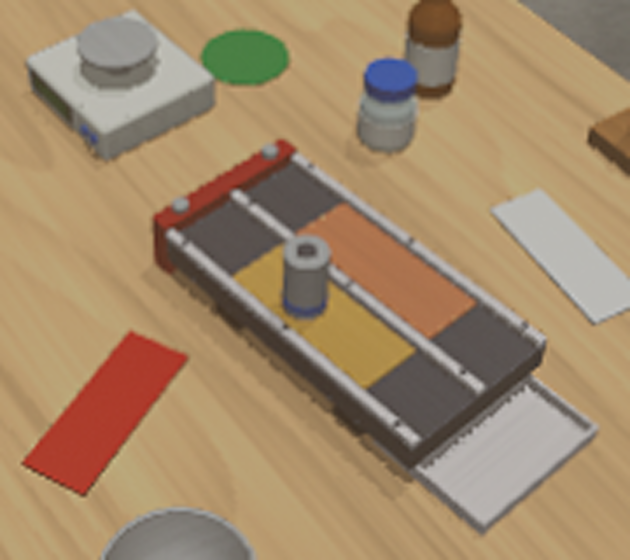

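The crop confirms it: the yellow sheet in the near lane, under the weight at crop (306,275), is the brass. The stop is at upper left, and the tray and open end are at lower right.

```bash
python3 - <<'E'
from h import *
c=np.load('side.npy',allow_pickle=True).item()
s=np.load('scene.npy',allow_pickle=True).item()
f=lambda p,z:onz(c,(p[0]/3.5+255-.36,p[1]/3.5+165-.36),z).round(4)
for n,p,z in [('wtop',(307,247),.109),('wfoot front',(304,312),.049),('pan',(118,44),.07),('s1a',(172,235),.053),('s1b',(415,440),.053),('s2a',(236,196),.053),('s2b',(478,387),.053),('s3a',(300,158),.053),('s3b',(540,342),.053),('br R',(415,350),.049),('br bot',(366,387),.049),('br L',(235,272),.049),('mat',(245,57),.003)]: print(n,f(p,z))
# pan in both views: grey ellipse; scene
x=s['img'][195:260,325:400]; cv2.imwrite('pics/crop2.png',np.hstack([cv2.resize(x,None,fx=5,fy=5,interpolation=2),cv2.resize(s['img'][150:215,215:335][:, :90],None,fx=4,fy=5,interpolation=2)]))
E
```

```text
wtop [ 0.4899 -0.1576  0.109 ]
wfoot front [ 0.482  -0.1675  0.049 ]
pan [0.5183 0.1829 0.07  ]
s1a [ 0.4383 -0.0425  0.053 ]
s1b [ 0.4756 -0.3126  0.053 ]
s2a [ 0.5071 -0.0336  0.053 ]
s2b [ 0.5439 -0.3014  0.053 ]
s3a [ 0.5792 -0.0253  0.053 ]
s3b [ 0.6111 -0.2951  0.053 ]
br R [ 0.5298 -0.2455  0.049 ]
br bot [ 0.4775 -0.2528  0.049 ]
br L [ 0.4606 -0.1024  0.049 ]
mat [0.6522 0.1699 0.003 ]
```

View pics/crop2.png

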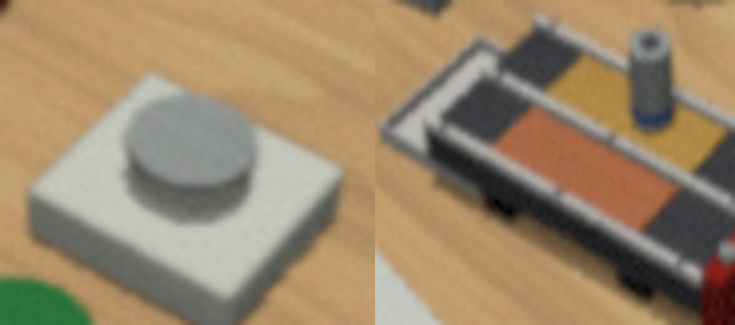

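Crop: pan top centre is at scene pixel (363,222.6) and weight top centre at (284,158.8). The brass is near mid-lane and its stop-side end is free. Next I work out the first move as an arc to above the weight.

```bash
python3 - <<'E'
from h import *
s=np.load('scene.npy',allow_pickle=True).item();c=np.load('side.npy',allow_pickle=True).item()
print('pan',onz(s,(362.8,222.6),.07),'wt',onz(s,(283.9,158.4),.109))
print('jar',onz(c,(388/3.5+255,75/3.5+165),.075),'bowl',onz(c,(305,333),.05),'bottle',onz(c,(379,190),.0),'mug',onz(c,(205,150),.08))
a=np.radians(np.linspace(76.4,-17.9,21)); r=np.linspace(.65,.515,21)
p=np.c_[r*np.cos(a),r*np.sin(a)]*1000
print(np.diff(p,axis=0).round().astype(int).tolist())
E
```

```text
pan [0.52204823 0.18845583 0.07      ] wt [ 0.48698895 -0.1593061   0.109     ]
jar [ 0.6945139  -0.00088378  0.075     ] bowl [ 0.27204887 -0.3178542   0.05      ] bottle [0.78051763 0.02815186 0.        ] mug [0.34359203 0.47810382 0.08      ]
[[49, -21], [47, -25], [44, -28], [41, -32], [38, -35], [35, -37], [31, -40], [27, -42], [23, -43], [20, -45], [16, -46], [12, -46], [8, -46], [4, -46], [0, -46], [-4, -45], [-8, -44], [-11, -43], [-15, -41], [-18, -39]]
```

```bash
python3 -m creep '[0,0,-0.06,49,-21,0,85, 0,0,-0.06,47,-25,0,85, 0,0,-0.06,44,-28,0,85, 0,0,-0.06,41,-32,0,85, 0,0,-0.06,38,-35,0,85]' 40
python3 -m creep '[0,0,-0.06,35,-37,0,85, 0,0,-0.06,31,-40,0,85, 0,0,-0.06,27,-42,0,85, 0,0,-0.06,23,-43,0,85, 0,0,-0.06,20,-45,0,85]'
python3 -m creep '[0,0,-0.06,16,-46,0,85, 0,0,-0.06,12,-46,0,85, 0,0,-0.06,8,-46,0,85, 0,0,-0.06,4,-46,0,85, 0,0,-0.06,0,-46,0,85]'
python3 -m creep '[0,0,-0.06,-4,-45,0,85, 0,0,-0.06,-8,-44,0,85, 0,0,-0.06,-11,-43,0,85, 0,0,-0.06,-15,-41,0,85, 0,0,-0.06,-18,-39,0,85]'
python3 - <<'E'
from h import *
c=cam('wrist');np.save('w2.npy',c,allow_pickle=True);cv2.imwrite('pics/w2.png',c['img'])
s=robot.read_state();print(s['t'],s['ee_pos'],s['tcp_rot'],s['qpos'].round(2))
print(proj(c,[.4885,-.1585,.109]))
E
```

```text
t: 0.78
ee_pos: [0.3735, 0.4895, 0.4043]
tcp_rot: [0.267, 0.964, -0.0, 0.0]
contact_force: [0.5, 0.8, 0.8]
width: 0.0852
gripper_force: 0.0
t: 1.4
ee_pos: [0.5087, 0.2822, 0.4044]
tcp_rot: [0.408, 0.913, -0.0, -0.0]
contact_force: [-0.1, -0.1, 0.8]
width: 0.0849
gripper_force: 0.0
t: 2.02
ee_pos: [0.5481, 0.0521, 0.4045]
tcp_rot: [0.54, 0.842, -0.0, -0.0]
contact_force: [0.1, 0.5, 0.6]
width: 0.0849
gripper_force: 0.0
t: 2.65
ee_pos: [0.4914, -0.1597, 0.4046]
tcp_rot: [0.659, 0.752, -0.0, 0.0]
contact_force: [0.9, -1.1, 0.0]
width: 0.085
gripper_force: 0.0
2.7 [ 0.48846376 -0.16605972  0.40483739] [ 6.63242594e-01  7.48402821e-01 -1.51522411e-03  4.29127368e-04] [-0.37  0.02  0.66  1.8  -0.01  1.32  0.41]
(np.float64(314.5028085642191), np.float64(188.8707162658044))
```

View pics/w2.png

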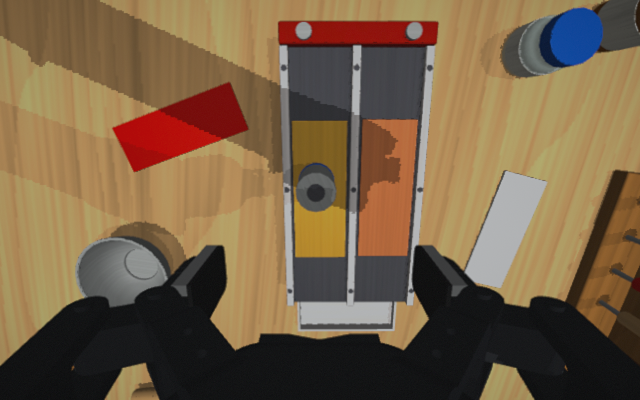

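The wrist view shows the weight top at (316,193), the brass with ends at rows 121 and 257, the strips ending at row about 303, and the stop at the top.

```bash
python3 - <<'E'
from h import *
c=np.load('w2.npy',allow_pickle=True).item()
g=lambda n,u,z:print(n,onz(c,u,z).round(4))
g('wt',(316,193),.109)
for n,u in dict(s1a=(284,46),s1b=(291,303),s2a=(357,46),s2b=(351,304),s3a=(431,46),s3b=(410,303)).items(): g(n,u,.053)
for n,u in dict(bTL=(293,121),bTR=(349,121),bBL=(296,257),bBR=(346,257)).items(): g(n,u,.049)
s=robot.read_state();print(s['ee_pos'],s['qvel'].round(3))
print(R.from_quat(s['tcp_rot']).as_matrix()[:2,1])
E
```

```text
wt [ 0.4903 -0.162   0.109 ]
s1a [ 0.4432 -0.0384  0.053 ]
s1b [ 0.4798 -0.3109  0.053 ]
s2a [ 0.5114 -0.0293  0.053 ]
s2b [ 0.5493 -0.303   0.053 ]
s3a [ 0.5806 -0.0198  0.053 ]
s3b [ 0.6176 -0.2928  0.053 ]
bTL [ 0.459  -0.1059  0.049 ]
bTR [ 0.5149 -0.0984  0.049 ]
bBL [ 0.4789 -0.2538  0.049 ]
bBR [ 0.5349 -0.2464  0.049 ]
[ 0.48846376 -0.16605972  0.40483739] [-0.011  0.007 -0.003 -0.017 -0.    -0.    -0.019]
[0.99274656 0.12021393]
```

```bash
python3 -m creep '[0,0,0.012,1,6,-30,85, 0,0,0,0,0,-40,85, 0,0,0,0,0,-40,85, 0,0,0,0,0,-30,85, 0,0,0,0,0,-18,85]' 40
python3 -m creep '[0,0,0,0,0,0,30, 0,0,0,0,0,0,30, 0,0,0,0,0,0,30, 0,0,0,0,0,0,30, 0,0,0,0,0,0,30]' 40
```

```text
t: 3.32
ee_pos: [0.4926, -0.1519, 0.2451]
tcp_rot: [0.654, 0.757, -0.001, -0.001]
contact_force: [0.5, 0.7, -0.3]
width: 0.0845
gripper_force: 0.0
t: 3.95
ee_pos: [0.4929, -0.1527, 0.2479]
tcp_rot: [0.654, 0.756, 0.0, -0.0]
contact_force: [-4.9, 0.3, 5.7]
width: 0.0349
gripper_force: 40.1
```

```bash
python3 -m creep '[0,0,0,0,0,15,30, 0,0,0,0,0,25,30, 0,0,0,0,0,40,30, 0,0,0,0,0,40,30, 0,0,0,10,20,0,30]' 60
python3 -m creep '[0,0,0,20,42,0,30, 0,0,0,22,45,0,30, 0,0,0,22,45,0,30, 0,0,0,22,45,0,30, 0,0,0,22,45,0,30]'
python3 -m creep '[0,0,0,22,45,0,30, 0,0,0,16,30,0,30, 0,0,0,8,15,0,30, 0,0,0,0,0,0,30, 0,0,0,0,0,0,30]'
python3 - <<'E'
from h import *
c=cam('wrist');np.save('w3.npy',c,allow_pickle=True)
s=robot.read_state();print(s['t'],s['ee_pos'],s['tcp_rot'],s['width'])
d=cam('side');e=cam('scene')
h=np.zeros((400,640,3),np.uint8);o=c['img']
cv2.imwrite('pics/w3.png',np.vstack([o[:,:],cv2.resize(np.hstack([d['img'][120:220,270:370],e['img'][170:270,290:390]]),(400,200)) .copy() if 0 else np.hstack([cv2.resize(d['img'][110:210,260:380],(240,200)),cv2.resize(e['img'][170:300,280:400],(184,200)),np.zeros((200,216,3),np.uint8)])]))
for n,x in (('w',c),('side',d),('scene',e)):
    m=cv2.inRange(cv2.cvtColor(x['img'],cv2.COLOR_BGR2HSV),(50,100,30),(75,255,255))
    cn=max(cv2.findContours(m,0,1)[0],key=cv2.contourArea); print(n,cv2.minEnclosingCircle(cn),cv2.contourArea(cn),onz(x,cv2.fitEllipse(cn)[0],.003))
E
```

```text
t: 4.58
ee_pos: [0.5038, -0.1343, 0.3711]
tcp_rot: [0.656, 0.755, 0.003, 0.003]
contact_force: [1.7, 0.3, -5.3]
width: 0.0342
gripper_force: 60.7
t: 5.2
ee_pos: [0.6112, 0.0928, 0.3652]
tcp_rot: [0.653, 0.757, -0.0, -0.001]
contact_force: [1.1, -0.4, -3.6]
width: 0.0342
gripper_force: 60.6
t: 5.82
ee_pos: [0.6569, 0.1775, 0.3665]
tcp_rot: [0.655, 0.756, -0.001, 0.0]
contact_force: [-0.1, -1.1, -3.8]
width: 0.0344
gripper_force: 60.7
5.875 [0.65698617 0.17733121 0.36689248] [ 6.55144081e-01  7.55503753e-01 -4.71846852e-04  2.99778416e-04] 0.034628051206544705
w ((316.90789794921875, 179.4736785888672), 40.61149215698242) 4944.0 [0.65603484 0.17364138 0.003     ]
side ((328.5, 184.0), 8.500100135803223) 52.0 [0.65451022 0.14235407 0.003     ]
scene ((327.95001220703125, 262.0), 15.083273887634277) 522.5 [0.6561881  0.17297393 0.003     ]
```

View pics/w3.png

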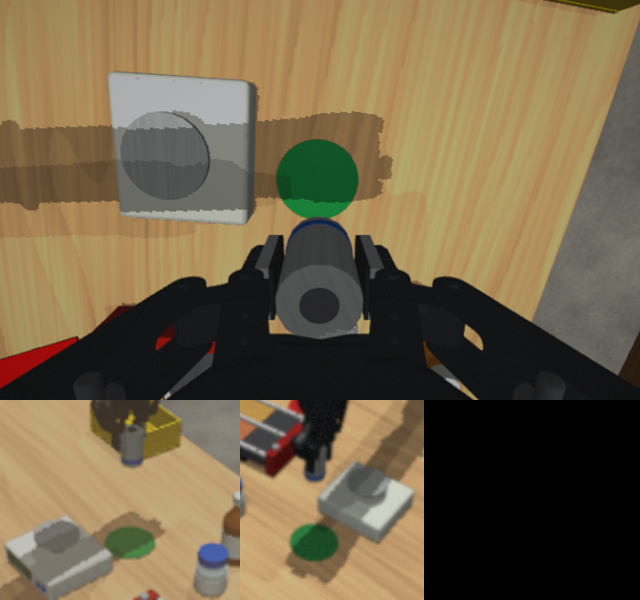

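Wrist view: mat at (317,179), held weight's top at (319,306) and upright, pan at (165,155).

```bash
python3 - <<'E'
from h import *
c=np.load('w3.npy',allow_pickle=True).item()
print(onz(c,(319,306),.228),onz(c,(165,155),.07), onz(c,(119,155),.07),onz(c,(209,155),.07),onz(c,(165,111),.07),onz(c,(165,199),.07))
E
```

```text
[0.65918579 0.16898277 0.228     ] [0.52367505 0.18911815 0.07      ] [0.48423703 0.18354537 0.07      ] [0.5610139  0.19443056 0.07      ] [0.52291726 0.22554583 0.07      ] [0.5243634  0.15000199 0.07      ]
```

```bash
python3 -m creep '[0,0,0,-2.5,4,-40,30, 0,0,0,0,0,-45,30, 0,0,0,0,0,-40,30, 0,0,0,0,0,-22,30, 0,0,0,0,0,-8,30]' 
python3 -m creep '[0,0,0,0,0,-3,30, 0,0,0,0,0,-2,30, 0,0,0,0,0,-1,30, 0,0,0,0,0,-1,30, 0,0,0,0,0,0,30]'
```

```text
t: 6.6
ee_pos: [0.6544, 0.1832, 0.211]
tcp_rot: [0.654, 0.756, -0.001, -0.0]
contact_force: [-0.3, 0.8, -3.8]
width: 0.0344
gripper_force: 60.7
t: 7.22
ee_pos: [0.6547, 0.1837, 0.2049]
tcp_rot: [0.654, 0.756, 0.0, 0.0]
contact_force: [0.3, -0.3, -4.3]
width: 0.0347
gripper_force: 60.7
```

```bash
python3 -m creep '[0,0,0,0,0,-1,30, 0,0,0,0,0,-1,30, 0,0,0,0,0,-1,30, 0,0,0,0,0,0,30, 0,0,0,0,0,0,30]'
```

```text
t: 7.85
ee_pos: [0.6546, 0.1837, 0.2022]
tcp_rot: [0.654, 0.756, 0.0, -0.0]
contact_force: [-1.5, -0.8, 1.1]
width: 0.0346
gripper_force: 61.1
```

```bash
python3 -m creep '[0,0,0,0,0,0,85, 0,0,0,0,0,0,85, 0,0,0,0,0,0,85, 0,0,0,0,0,0,85, 0,0,0,0,0,30,85]' 40
python3 -m creep '[0,0,0,0,0,50,85, 0,0,0,0,0,50,85, 0,0,0,-5,-20,40,85, 0,0,0,-10,-40,0,85, 0,0,0,-20,-45,0,85]'
python3 - <<'E'
from h import *
for n in ('side','scene'):
    c=cam(n)
    cv2.imwrite(f'pics/{n}4.png',c['img'][100:300,240:440])
a=cv2.imread('pics/side4.png');b=cv2.imread('pics/scene4.png')
cv2.imwrite('pics/p4.png',np.hstack([cv2.resize(a[50:120,50:130],None,fx=5,fy=5),cv2.resize(b[100:200,40:130],None,fx=4,fy=3.5)]))
c=cam('wrist');cv2.imwrite('pics/w4.png',c['img']);np.save('w4.npy',c,allow_pickle=True)
s=robot.read_state();print(s['t'],s['ee_pos'],s['qpos'].round(2))
E
```

```text
t: 8.48
ee_pos: [0.6534, 0.1836, 0.2293]
tcp_rot: [0.654, 0.757, -0.002, -0.001]
contact_force: [-0.2, -0.1, 0.2]
width: 0.0848
gripper_force: 0.0
t: 9.1
ee_pos: [0.6196, 0.0781, 0.3725]
tcp_rot: [0.654, 0.757, 0.001, 0.001]
contact_force: [-0.2, -0.1, 0.9]
width: 0.085
gripper_force: 0.0
9.25 [0.61911051 0.07473446 0.37250779] [-0.57  0.3   0.49  1.58 -0.15  1.3   0.09]
```

View pics/w4.png

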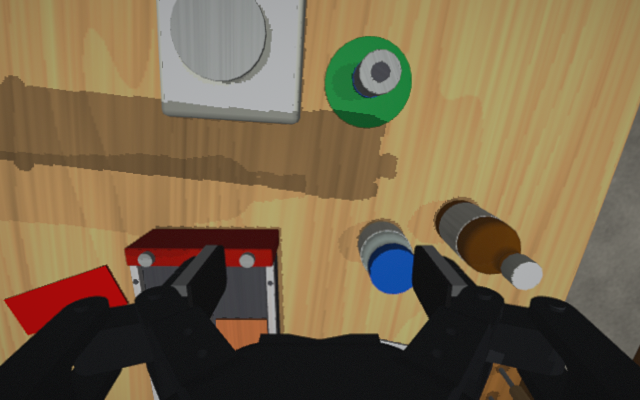

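The weight stands on the mat at (380,71), upright. Next I close the fingers and go to the free lane behind the brass.

```bash
python3 -m creep '[0,0,0,-27,-30,0,0, 0,0,0,-28,-30,0,0, 0,0,0,-28,-30,0,0, 0,0,0,-28,-30,0,0, 0,0,0,-26,-30,0,0]' 40
python3 -m creep '[0,0,0,0,0,-40,0, 0,0,0,0,0,-40,0, 0,0,0,0,0,-30,0, 0,0,0,0,0,0,0, 0,0,0,0,0,0,0]'
python3 - <<'E'
from h import *
c=np.load('w4.npy',allow_pickle=True).item()
print('weight',onz(c,(380,71),.063),'mat',onz(c,(368,82),.003),'pan',onz(c,(219,36),.07))
c=cam('wrist');cv2.imwrite('pics/w5.png',c['img'])
s=robot.read_state();print(s['t'],s['ee_pos'],s['contact_force'],s['width'],R.from_quat(s['tcp_rot']).as_matrix()[:2,1]);np.save('w5.npy',c,allow_pickle=True)
E
```

```text
t: 9.88
ee_pos: [0.4822, -0.0712, 0.372]
tcp_rot: [0.653, 0.757, 0.0, 0.0]
contact_force: [0.6, -0.2, 0.8]
width: -0.0001
gripper_force: 0.0
t: 10.5
ee_pos: [0.4835, -0.0709, 0.2629]
tcp_rot: [0.654, 0.757, 0.001, 0.001]
contact_force: [0.6, 0.3, -0.1]
width: -0.0003
gripper_force: 0.0
weight [0.65643931 0.17574955 0.063     ] mat [0.65605436 0.17248606 0.003     ] pan [0.52408297 0.18314595 0.07      ]
10.55 [ 0.48363055 -0.07105764  0.26326   ] [-0.23008548  0.62949901  0.32401604] 2.1084183080505095e-05 [0.98941972 0.14505636]
```

View pics/w5.png

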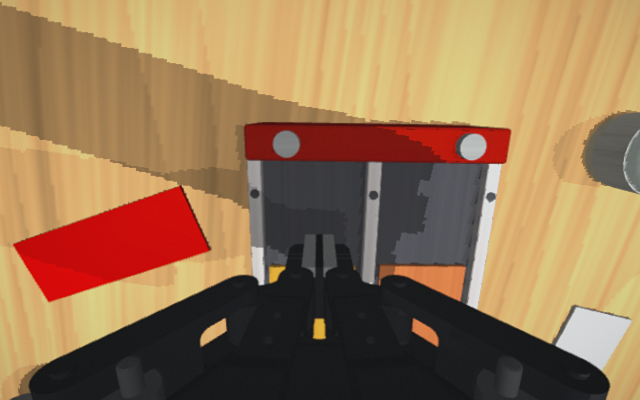

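Tips are centred in the lane, which spans columns 261 to 367 with the tips at 319. The brass edge is at row 266.

```bash
python3 - <<'E'
from h import *
c=np.load('w5.npy',allow_pickle=True).item()
print(onz(c,(276,266),.049),onz(c,(420,265),.049),onz(c,(261,190),.053),onz(c,(367,190),.053))
E
python3 -m creep '[0,0,0,0,0,-18,0, 0,0,0,0,0,-14,0, 0,0,0,0,0,-6,0, 0,0,0,0,0,-3,0, 0,0,0,0,0,0,0]'
python3 -m creep '[0,0,0,0,0,-1,0, 0,0,0,0,0,-1,0, 0,0,0,0,0,0,0, 0,0,0,0,0,0,0, 0,0,0,0,0,0,0]'
```

```text
[ 0.46215058 -0.10452458  0.049     ] [ 0.55370762 -0.09041008  0.049     ] [ 0.44826871 -0.05487005  0.053     ] [ 0.50986501 -0.0457661   0.053     ]
t: 11.18
ee_pos: [0.4828, -0.0714, 0.2209]
tcp_rot: [0.654, 0.756, 0.0, 0.0]
contact_force: [0.5, 0.6, 0.6]
width: 0.0001
gripper_force: 0.0
t: 11.8
ee_pos: [0.4827, -0.0713, 0.2188]
tcp_rot: [0.654, 0.756, 0.0, 0.0]
contact_force: [1.0, -0.5, -0.9]
width: 0.0
gripper_force: 0.0
```

```bash
python3 -m creep '[0,0,0,1.5,-12,0,0, 0,0,0,2,-14,0,0, 0,0,0,2,-14,0,0, 0,0,0,2,-14,0,0, 0,0,0,2,-14,0,0]'
python3 -m creep '[0,0,0,1.6,-12,0,0, 0,0,0,1.6,-12,0,0, 0,0,0,1.6,-12,0,0, 0,0,0,1.3,-10,0,0, 0,0,0,0.8,-6,0,0]'
python3 - <<'E'
from h import *
o=[]
for n in ('side','scene'):
    c=cam(n);np.save(n+'6.npy',c,allow_pickle=True);
    m=cv2.inRange(cv2.cvtColor(c['img'],cv2.COLOR_BGR2HSV),(17,110,40),(25,255,255))
    N,l,st,ce=cv2.connectedComponentsWithStats(m)
    for i in range(1,N):
        if st[i,4]>60:print(n,st[i],onz(c,ce[i],.049))
    x=(330,220) if n=='side' else (200,140)
    o.append(cv2.resize(c['img'][x[1]:x[1]+90,x[0]:x[0]+100],None,fx=4,fy=4,interpolation=2))
cv2.imwrite('pics/p6.png',np.hstack(o))
s=robot.read_state();print(s['t'],s['ee_pos'])
E
```

```text
t: 12.42
ee_pos: [0.4922, -0.1403, 0.2187]
tcp_rot: [0.654, 0.756, 0.0, -0.0]
contact_force: [-0.8, 1.8, 0.3]
width: -0.0001
gripper_force: 1.2
t: 13.05
ee_pos: [0.499, -0.1921, 0.2187]
tcp_rot: [0.654, 0.756, -0.0, -0.0]
contact_force: [-1.5, 2.6, 0.1]
width: 0.0002
gripper_force: 1.3
side [ 164    0   92   62 2642] [0.97719924 1.92325092 0.049     ]
side [163  67  50  49 852] [0.44338332 1.07798363 0.049     ]
side [229 101  19  16 127] [0.58101557 0.73794743 0.049     ]
side [201 251  25  31 159] [ 0.16362106 -0.01108871  0.049     ]
side [210 250  55  32 519] [ 0.22740654 -0.05372923  0.049     ]
side [347 255  56  47 998] [ 0.50577626 -0.28192123  0.049     ]
side [178 262  26  24 101] [0.11222089 0.00197589 0.049     ]
scene [ 339    4   59   57 1577] [-0.73142867 -0.71822537  0.049     ]
scene [  281    50   359   350 20941] [0.31408316 0.34528936 0.049     ]
scene [ 144   84  133  144 3766] [ 0.56838811 -0.37526409  0.049     ]
scene [380  88  12  14  83] [-0.1989629  -0.22128894  0.049     ]
scene [128 136  20  14  91] [ 0.70770049 -0.66948332  0.049     ]
scene [116 141  22
[... 1117 characters left out ...]
354 0.29355658 0.049     ]
scene [333 288  96  67 848] [0.74452961 0.39816471 0.049     ]
scene [579 289  21  20 159] [0.34868276 0.75291485 0.049     ]
scene [278 295  21  19  76] [0.85413337 0.21193269 0.049     ]
scene [576 306  17  16  85] [0.39937069 0.75732052 0.049     ]
scene [225 311  36  33 135] [0.97067054 0.17634789 0.049     ]
scene [282 311  29  26  69] [0.87935543 0.26856115 0.049     ]
scene [496 324  31  26 175] [0.57489405 0.65570946 0.049     ]
scene [543 324  44  42 515] [0.50983334 0.75280708 0.049     ]
scene [410 348  17  18  77] [0.76397409 0.52072061 0.049     ]
scene [527 348  18  12  69] [0.58029232 0.71033315 0.049     ]
13.15 [ 0.49898473 -0.19233571  0.21876407]
```

View pics/p6.png

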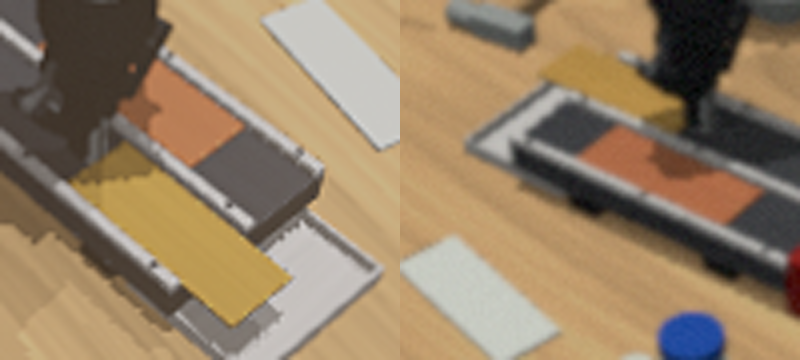

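The brass sticks out over the tray. In the side crop its end corners are at (293,279) and (233,327), and the strip ends at (182,292) and (258,233).

```bash
python3 - <<'E'
from h import *
c=np.load('side6.npy',allow_pickle=True).item();d=np.load('scene6.npy',allow_pickle=True).item()
f=lambda p,z:onz(c,(p[0]/4+330-.4,p[1]/4+220-.4),z)
a,b=f((293,279),.049),f((233,327),.049);s1,s2=f((184,294),.053),f((260,235),.053)
g=lambda p,z:onz(d,((p[0]-400)/4+200-.4,p[1]/4+140-.4),z)
print(a,b,s1,s2,'scene',g((538,74),.049),g((580,45),.049))
u=np.array([.133,-.991,0]);print('overhang mm',1000*((a+b)/2-(s1+s2)/2)@u)
print('end mid',(a+b)/2)
E
```

```text
[ 0.54140314 -0.34995469  0.049     ] [ 0.48686355 -0.35633337  0.049     ] [ 0.47531127 -0.3223914   0.053     ] [ 0.5445206  -0.31400588  0.053     ] scene [ 0.542872   -0.34776373  0.049     ] [ 0.48923874 -0.35395156  0.049     ]
overhang mm 35.1918011158818
end mid [ 0.51413335 -0.35314403  0.049     ]
```

```bash
python3 -m creep '[0,0,0,0.8,-6,0,0, 0,0,0,0.7,-5,0,0, 0,0,0,0.4,-3,0,0, 0,0,0,0,0,0,0, 0,0,0,0,0,0,0]'
python3 -m creep '[0,0,0,-1,6,0,0, 0,0,0,0,0,20,0, 0,0,0,0,0,40,0, 0,0,0,0,0,40,60, 0,0,0,0,0,10,85]'
python3 -m creep '[0,0,0,4,-40,0,85, 0,0,0,4,-45,0,85, 0,0,0,3,-33,0,85, 0,0,0,1,-15,0,85, 0,0,0,0,0,0,85]'
python3 - <<'E'
from h import *
for n in ('wrist','side','scene'):
    c=cam(n);np.save(n[0]+'7.npy',c,allow_pickle=True);cv2.imwrite(f'pics/{n[0]}7.png',c['img'])
s=robot.read_state();print(s['t'],s['ee_pos'],R.from_quat(s['tcp_rot']).as_matrix()[:2,1])
E
```

```text
t: 13.78
ee_pos: [0.5009, -0.2057, 0.2188]
tcp_rot: [0.654, 0.756, -0.0, 0.0]
contact_force: [0.1, -1.3, -0.8]
width: -0.0001
gripper_force: 0.0
t: 14.4
ee_pos: [0.5007, -0.1995, 0.3315]
tcp_rot: [0.654, 0.757, 0.001, 0.002]
contact_force: [-0.7, 0.2, 0.2]
width: 0.0357
gripper_force: 0.0
t: 15.02
ee_pos: [0.5115, -0.3325, 0.328]
tcp_rot: [0.655, 0.756, -0.0, -0.001]
contact_force: [-0.4, 0.5, 0.7]
width: 0.0852
gripper_force: 0.0
15.175 [ 0.51239592 -0.33057872  0.32840298] [0.9892087  0.14651327]
```

View pics/w7.png

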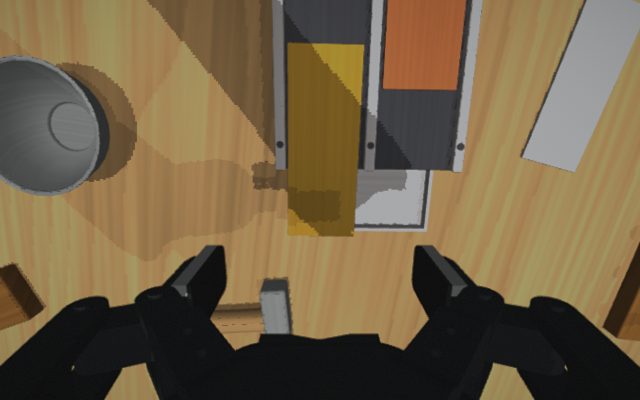

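Wrist view: the brass end is at (288..355,236), its inner end at (288..364,43), and the slab's open edge is at row about 170. That was my tenth picture, so I work from numbers from here.

```bash
python3 - <<'E'
from h import *
c=np.load('w7.npy',allow_pickle=True).item()
f=lambda u,z:onz(c,u,z)
a,b,p,q=[f(u,.049) for u in ((288,236),(355,236),(288,43),(364,43))]
print(a,b,p,q,'centre',(a+b+p+q)/4)
u=((a+b)-(p+q));print('len',np.linalg.norm(u)/2);u/=np.linalg.norm(u);print('u',u)
e=(f((280,169),.053)+f((370,170),.053))/2;print('overhang',((a+b)/2-e)@u,'strips',f((280,169),.053),f((370,170),.053))
print('grip',(a+b+p+q)/4+.042*u)
E
```

```text
[ 0.49144071 -0.37120591  0.049     ] [ 0.54758857 -0.36297778  0.049     ] [ 0.47344094 -0.2222532   0.049     ] [ 0.5281391  -0.21426191  0.049     ] centre [ 0.51015233 -0.2926747   0.049     ]
len 0.15000752407930687
u [ 0.12482455 -0.99217883  0.        ]
overhang 0.05763207876453211 strips [ 0.47867945 -0.31446044  0.053     ] [ 0.54890421 -0.30499045  0.053     ]
grip [ 0.51539496 -0.33434621  0.049     ]
```

```bash
python3 -m creep '[0,0,-0.018,3,-3,-35,85, 0,0,0,0,0,-40,85, 0,0,0,0,0,-35,85, 0,0,0,0,0,-21,85, 0,0,0,0,0,0,85]' 30
python3 -m creep '[0,0,0,0,0,0,70, 0,0,0,0,0,0,60, 0,0,0,0,0,0,45, 0,0,0,0,0,0,45, 0,0,0,0,0,0,45]' 30
python3 -m creep '[0,0,0,0,0,0,40, 0,0,0,0,0,0,40, 0,0,0,0,0,0,40, 0,0,0,0,0,0,40, 0,0,0,0,0,0,40]' 110
```

```text
t: 15.8
ee_pos: [0.5148, -0.3341, 0.1966]
tcp_rot: [0.66, 0.751, -0.0, -0.001]
contact_force: [0.5, 0.3, 0.3]
width: 0.0846
gripper_force: 0.0
t: 16.42
ee_pos: [0.5153, -0.3359, 0.199]
tcp_rot: [0.661, 0.75, 0.0, 0.001]
contact_force: [-1.6, -0.6, 5.7]
width: 0.0549
gripper_force: 31.0
t: 17.05
ee_pos: [0.5152, -0.3359, 0.1993]
tcp_rot: [0.661, 0.75, 0.0, 0.001]
contact_force: [-0.9, 0.3, 8.1]
width: 0.0527
gripper_force: 113.0
```

```bash
python3 -m creep '[0,0,0,0,0,3,40, 0,0,0,0,0,5,40, 0,0,0,0,0,8,40, 0,0,0,0,0,10,40, 0,0,0,0,0,0,40]'
python3 - <<'E'
from h import *
for n in ('side','scene'):
    c=cam(n);np.save(n[1]+'8.npy',c,allow_pickle=True)
    x=c['img'];m=cv2.inRange(cv2.cvtColor(x,cv2.COLOR_BGR2HSV),(17,110,40),(25,255,255))
    k=np.zeros_like(m); 
    r=(slice(230,330),slice(330,440)) if n=='side' else (slice(130,190),slice(210,300))
    k[r]=m[r]; cn=max(cv2.findContours(k,0,1)[0],key=cv2.contourArea)
    print(n,cv2.contourArea(cn),cv2.approxPolyDP(cn,3,True)[:,0].tolist())
    # predicted corners if flat, lifted 26 mm
    u=np.array([.125,-.992,0]);w=np.array([.992,.125,0]);ce=np.array([.5101,-.2926,.049+.026])
    print([np.round(proj(c,ce+a*.075*u+b*.028*w)).tolist() for a,b in ((1,1),(1,-1),(-1,-1),(-1,1))])
s=robot.read_state();print(s['ee_pos'],s['contact_force'],s['torque'],s['width'])
E
```

```text
t: 17.68
ee_pos: [0.5153, -0.3356, 0.2249]
tcp_rot: [0.661, 0.751, 0.0, 0.001]
contact_force: [-0.3, 0.1, -2.5]
width: 0.0526
gripper_force: 115.3
side 436.5 [[361, 255], [351, 265], [372, 281], [372, 275], [382, 266], [367, 254]]
[[410.0, 286.0], [394.0, 298.0], [351.0, 262.0], [366.0, 251.0]]
scene 1040.0 [[240, 140], [240, 155], [265, 167], [275, 158], [280, 160], [274, 156], [283, 152], [287, 159], [293, 156], [295, 163], [288, 163], [299, 168], [294, 159], [299, 159], [299, 147], [288, 153], [285, 150], [290, 146], [276, 139], [278, 132], [272, 140], [268, 135], [275, 130], [257, 131], [269, 138], [254, 137], [251, 143], [256, 149]]
[[229.0, 151.0], [240.0, 143.0], [274.0, 158.0], [263.0, 166.0]]
[ 0.51493151 -0.33522387  0.22386378] [ 0.54452451 -0.14201944 -2.49387189] [-0.09601884 -0.00197912  0.0257046 ] 0.05224921540683809
```

```bash
python3 -m creep '[0,0,0,0,0,15,40, 0,0,0,0,0,30,40, 0,0,0,0,0,35,40, 0,0,0,0,10,20,40, 0,0,0,1,20,0,40]'
python3 -m creep '[0,0,0,1,30,0,40, 0,0,0,1,40,0,40, 0,0,0,1,45,0,40, 0,0,0,1,45,0,40, 0,0,0,2,45,0,40]'
python3 -m creep '[0,0,0,2,45,0,40, 0,0,0,2,45,0,40, 0,0,0,1,45,0,40, 0,0,0,1,40,0,40, 0,0,0,1,30,0,40]'
python3 -m creep '[0,0,0,0,20,0,40, 0,0,0,0,12,0,40, 0,0,0,0,7,0,40, 0,0,0,0,0,0,40, 0,0,0,0,0,0,40]'
python3 - <<'E'
from h import *
s=robot.read_state();print(s['t'],s['ee_pos'],s['contact_force'],s['torque'],R.from_quat(s['tcp_rot']).as_matrix()[:2,1],s['ee_pos']-[.5284,.1433,.2])
for n in ('wrist','side','scene'):
    c=cam(n);np.save(n[1]+'9.npy',c,allow_pickle=True);cv2.imwrite(f'pics/{n}9.png',c['img'])
    x=c['img'];m=cv2.inRange(cv2.cvtColor(x,cv2.COLOR_BGR2HSV),(17,110,40),(25,255,255))
    u=np.array([.125,-.992,0]);w=np.array([.992,.125,0]);ce=np.append((s['ee_pos']-[.0051,-.0432,0])[:2],s['ee_pos'][2]-.1993+.049)
    P=np.array([proj(c,ce+a*.075*u+b*.028*w) for a,b in ((1,1),(1,-1),(-1,-1),(-1,1))]);lo=(P.min(0)-12).clip(0).astype(int);hi=(P.max(0)+12).astype(int)
    k=np.zeros_like(m);k[lo[1]:hi[1],lo[0]:hi[0]]=m[lo[1]:hi[1],lo[0]:hi[0]]
    cn=max(cv2.findContours(k,0,1)[0],key=cv2.contourArea);print(n,P.round().tolist(),cv2.contourArea(cn),cv2.approxPolyDP(cn,4,True)[:,0].tolist())
E
```

```text
t: 18.4
ee_pos: [0.5159, -0.3058, 0.3261]
tcp_rot: [0.661, 0.75, 0.001, 0.002]
contact_force: [-1.3, 1.0, -3.3]
width: 0.0528
gripper_force: 115.6
t: 19.02
ee_pos: [0.5213, -0.0982, 0.3238]
tcp_rot: [0.661, 0.751, 0.0, -0.0]
contact_force: [0.6, 0.4, -3.4]
width: 0.0526
gripper_force: 115.6
t: 19.65
ee_pos: [0.528, 0.1073, 0.3237]
tcp_rot: [0.66, 0.751, -0.0, -0.0]
contact_force: [-0.7, -0.2, -2.4]
width: 0.0526
gripper_force: 115.6
t: 20.27
ee_pos: [0.5291, 0.1425, 0.3238]
tcp_rot: [0.661, 0.75, -0.0, 0.0]
contact_force: [0.5, -0.2, -3.5]
width: 0.0524
gripper_force: 115.6
20.275 [0.52907937 0.14254261 0.32375441] [ 0.45714795 -0.17623941 -3.45865083] [-0.13648974  0.03933576  0.03069674] [0.99215593 0.12500644] [ 0.00067937 -0.00075739  0.12375441]
wrist [[379.0, 335.0], [255.0, 335.0], [232.0, -56.0], [402.0, -56.0]] 58378.0 [[219, 0], [219, 267], [231, 250], [251, 237], [258, 283], [252, 316], [258, 319], [259, 333], [372, 332], [382, 338], [387, 320], [379, 296], [385, 237], [413, 256], [413, 195], [405, 179], [406, 160], [411, 157], [407, 154], [413, 152], [413, 0]]
side [[310.0, 157.0], [295.0, 164.0], [266.0, 143.0], [280.0, 137.0]] 179.0 [[291, 150], [294, 165], [308, 158]]
scene [[336.0, 190.0], [346.0, 180.0], [394.0, 200.0], [385.0, 211.0]] 2174.0 [[405, 167], [400, 173], [386, 167], [385, 175], [379, 170], [384, 168], [377, 168], [382, 172], [375, 178], [375, 171], [367, 169], [371, 175], [362, 177], [366, 185], [352, 183], [351, 200], [345, 205], [333, 195], [342, 193], [331, 184], [329, 195], [337, 197], [338, 207], [330, 208], [332, 200], [327, 197], [323, 221], [341, 220], [348, 213], [345, 207], [357, 202], [358, 209], [373, 211], [374, 216], [381, 212], [383, 221], [397, 215], [390, 220], [404, 222], [404, 212], [398, 209], [396, 216], [389, 211], [397, 212], [392, 204], [400, 207], [405, 199], [398, 193], [398, 202], [387, 190], [400, 185], [405, 190], [405, 182], [399, 182]]
```

```bash
python3 -m creep '[0,0,0,0,0,-15,40, 0,0,0,0,0,-25,40, 0,0,0,0,0,-25,40, 0,0,0,0,0,-14,40, 0,0,0,0,0,-6,40]'
python3 -m creep '[0,0,0,0,0,-3,40, 0,0,0,0,0,-2,40, 0,0,0,0,0,-1,40, 0,0,0,0,0,0,40, 0,0,0,0,0,0,40]'
python3 -m creep '[0,0,0,0,0,-1,40, 0,0,0,0,0,-1,40, 0,0,0,0,0,0,40, 0,0,0,0,0,0,40, 0,0,0,0,0,0,40]'
```

```text
t: 21.05
ee_pos: [0.5286, 0.1436, 0.2376]
tcp_rot: [0.661, 0.751, -0.001, -0.0]
contact_force: [1.0, -0.2, -3.0]
width: 0.0526
gripper_force: 115.6
t: 21.68
ee_pos: [0.529, 0.1437, 0.233]
tcp_rot: [0.661, 0.751, 0.0, 0.0]
contact_force: [-0.1, 0.3, -2.4]
width: 0.0525
gripper_force: 115.6
t: 22.3
ee_pos: [0.529, 0.1437, 0.2308]
tcp_rot: [0.661, 0.751, 0.0, 0.0]
contact_force: [0.3, 0.3, -3.5]
width: 0.0525
gripper_force: 115.6
```

```bash
python3 -m creep '[0,0,0,0,0,-1,40, 0,0,0,0,0,-1,40, 0,0,0,0,0,-1,40, 0,0,0,0,0,0,40, 0,0,0,0,0,0,40]'
python3 -m creep '[0,0,0,0,0,-0.5,40, 0,0,0,0,0,-0.5,40, 0,0,0,0,0,0,40, 0,0,0,0,0,0,40, 0,0,0,0,0,0,40]'
python3 -c "
from h import *
print(robot.read_state()['torque'])"
```

```text
t: 22.92
ee_pos: [0.5289, 0.1437, 0.2277]
tcp_rot: [0.661, 0.751, 0.0, 0.0]
contact_force: [0.2, -0.2, -3.0]
width: 0.0531
gripper_force: 115.6
t: 23.55
ee_pos: [0.529, 0.1437, 0.2268]
tcp_rot: [0.661, 0.751, 0.0, 0.0]
contact_force: [-0.7, 0.2, -2.2]
width: 0.0527
gripper_force: 115.6
[-0.14831406 -0.03122198  0.01928484]
```

```bash
python3 -m creep '[0,0,0,0,0,-0.5,40, 0,0,0,0,0,-0.5,40, 0,0,0,0,0,0,40, 0,0,0,0,0,0,40, 0,0,0,0,0,0,40]'
python3 -m creep '[0,0,0,0,0,-0.5,40, 0,0,0,0,0,-0.5,40, 0,0,0,0,0,0,40, 0,0,0,0,0,0,40, 0,0,0,0,0,0,40]'
python3 -c "
from h import *
print(robot.read_state()['torque'])"
```

```text
t: 24.18
ee_pos: [0.529, 0.1437, 0.2258]
tcp_rot: [0.661, 0.751, 0.0, 0.0]
contact_force: [1.1, -0.4, -2.5]
width: 0.0525
gripper_force: 115.7
t: 24.8
ee_pos: [0.529, 0.1437, 0.2252]
tcp_rot: [0.661, 0.751, 0.0, 0.0]
contact_force: [-2.9, -1.5, 5.8]
width: 0.0521
gripper_force: 116.2
[-0.30227865  0.50409394  0.05655989]
```

```bash
python3 -m creep '[0,0,0,0,0,0,40, 0,0,0,0,0,0,40, 0,0,0,0,0,0,40, 0,0,0,0,0,0,40, 0,0,0,0,0,0,40]' 20
python3 -m creep '[0,0,0,0,0,-0.5,40, 0,0,0,0,0,0,40, 0,0,0,0,0,0,40, 0,0,0,0,0,0,40, 0,0,0,0,0,0,40]' 20
```

```text
t: 25.42
ee_pos: [0.529, 0.1436, 0.2252]
tcp_rot: [0.661, 0.751, 0.0, 0.0]
contact_force: [-3.4, -2.3, 4.9]
width: 0.0521
gripper_force: 116.2
t: 26.05
ee_pos: [0.529, 0.1436, 0.2251]
tcp_rot: [0.661, 0.751, 0.0, -0.0]
contact_force: [-4.0, -1.2, 8.1]
width: 0.0525
gripper_force: 116.6
```

```bash
python3 -m creep '[0,0,0,0,0,0,57, 0,0,0,0,0,0,62, 0,0,0,0,0,0,70, 0,0,0,0,0,0,85, 0,0,0,0,0,0,85]' 20
python3 - <<'E'
from h import *
s=robot.read_state()
for n in ('side','scene'):
    c=cam(n);np.save(n[1]+'10.npy',c,allow_pickle=True)
    m=cv2.inRange(cv2.cvtColor(c['img'],cv2.COLOR_BGR2HSV),(17,110,40),(25,255,255))
    u=np.array([.125,-.992,0]);w=np.array([.992,.125,0]);ce=np.array([.5239,.1868,.074])
    P=np.array([proj(c,ce+a*.075*u+b*.028*w) for a,b in ((1,1),(1,-1),(-1,-1),(-1,1))]);print(n,P.round().tolist())
    k=np.zeros_like(m);cv2.fillPoly(k,[P.round().astype(int)],255);k=cv2.dilate(k,np.ones((9,9)));k&=m
    cn=max(cv2.findContours(k,0,1)[0],key=cv2.contourArea);print(cv2.approxPolyDP(cn,3,True)[:,0].tolist())
E
```

```text
t: 26.68
ee_pos: [0.5289, 0.1437, 0.2242]
tcp_rot: [0.661, 0.751, 0.0, 0.0]
contact_force: [-0.0, -0.3, -0.3]
width: 0.0848
gripper_force: 0.0
side [[310.0, 182.0], [297.0, 190.0], [269.0, 168.0], [282.0, 162.0]]
[[287, 181], [295, 189], [308, 183], [295, 172]]
scene [[335.0, 217.0], [345.0, 206.0], [390.0, 227.0], [381.0, 238.0]]
[[345, 217], [346, 222], [379, 237], [392, 224], [394, 227], [386, 219], [381, 221], [382, 217], [372, 219], [350, 208], [353, 206]]
```

Released. Now straight up and check.

```bash
python3 -m creep '[0,0,0,0,0,15,85, 0,0,0,0,0,30,85, 0,0,0,0,0,40,85, 0,0,0,0,0,40,85, 0,0,0,0,-20,20,85]'
python3 -m creep '[0,0,0,0,-45,0,85, 0,0,0,0,-45,0,85, 0,0,0,0,-30,0,85, 0,0,0,0,0,0,85, 0,0,0,0,0,0,85]'
python3 - <<'E'
from h import *
s=robot.read_state();print(s['t'],s['ee_pos'],s['contact_force'])
for n in ('side','scene','wrist'):
    c=cam(n);hs=cv2.cvtColor(c['img'],cv2.COLOR_BGR2HSV)
    m=cv2.inRange(hs,(17,110,40),(25,255,255))
    u=np.array([.125,-.992,0]);w=np.array([.992,.125,0]);ce=np.array([.5239,.1868,.074])
    P=np.array([proj(c,ce+a*.075*u+b*.028*w) for a,b in ((1,1),(1,-1),(-1,-1),(-1,1))])
    if n=='wrist':
        m=cv2.inRange(hs,(20,150,40),(25,255,255))
    k=np.zeros_like(m);cv2.fillPoly(k,[P.round().astype(int)],255);k=cv2.dilate(k,np.ones((9,9)));k&=m
    cn=max(cv2.findContours(k,0,1)[0],key=cv2.contourArea);print(n,P.round().tolist(),cv2.boxPoints(cv2.minAreaRect(cn)).round().tolist(),cv2.contourArea(cn),onz(c,cv2.minAreaRect(cn)[0],.074))
    g=cv2.inRange(hs,(50,100,30),(75,255,255));cn=max(cv2.findContours(g,0,1)[0],key=cv2.contourArea)
    print(' mat',onz(c,cv2.fitEllipse(cn)[0],.003))
    cu=cv2.inRange(hs,(7,125,40),(14,255,255));N,l,st,cc=cv2.connectedComponentsWithStats(cu)
    for i in range(1,N):
        q=onz(c,cc[i],.049)
        if st[i,4]>200 and abs(q[0]-.564)<.03 and abs(q[1]+.167)<.04:print(' cu',q)
E
```

```text
t: 27.4
ee_pos: [0.5293, 0.125, 0.3729]
tcp_rot: [0.66, 0.752, 0.002, 0.001]
contact_force: [0.7, -0.4, 0.0]
width: 0.0854
gripper_force: 0.0
t: 28.02
ee_pos: [0.529, 0.0046, 0.3699]
tcp_rot: [0.661, 0.751, 0.001, -0.0]
contact_force: [0.7, 1.3, -0.3]
width: 0.0851
gripper_force: 0.0
28.025 [0.52897933 0.00463351 0.36986318] [ 0.72337928  1.33246154 -0.33035056]
side [[310.0, 182.0], [297.0, 190.0], [269.0, 168.0], [282.0, 162.0]] [[268.0, 170.0], [276.0, 158.0], [309.0, 182.0], [301.0, 193.0]] 449.0 [0.51968147 0.18564193 0.074     ]
 mat [0.65170013 0.16861385 0.003     ]
 cu [ 0.56301489 -0.1687532   0.049     ]
scene [[335.0, 217.0], [345.0, 206.0], [390.0, 227.0], [381.0, 238.0]] [[328.0, 221.0], [336.0, 198.0], [396.0, 217.0], [389.0, 240.0]] 825.0 [0.51440127 0.18074979 0.074     ]
 mat [-0.36495855 -1.94273043  0.003     ]
 cu [ 0.5616973  -0.16211431  0.049     ]
wrist [[376.0, 60.0], [305.0, 60.0], [304.0, -174.0], [386.0, -173.0]] [[306.0, 0.0], [378.0, 0.0], [378.0, 60.0], [306.0, 60.0]] 4158.5 [0.53116614 0.13387704 0.074     ]
 mat [0.65335376 0.16233719 0.003     ]
```

```bash
python3 -c "
from workcell import robot
print(robot.hand_in())"
```

```text
the job is handed in; nothing more can be done
None
```

I handed the job in at about 28 s of the 67 s limit: the last images show the weight standing on the mat, the brass flat on the pan within a few millimetres of centre, and the copper unmoved, but the hand-in gave no verdict.

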